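# Hang the squat pail on the double hook by its bail

## Robot

A 6-joint arm with a two-finger parallel gripper is mounted at the origin on the work surface. World frame = base frame: x ahead of the robot, y to its left, z up, the work surface at z = 0. Lengths are in m, angles in rad, forces in N, time in s.
With the tool pointing down it reaches from about 0.375 to 0.9 m from the base axis. Payload 3.1 kg.
Tool frame: the origin (TCP) lies between the finger pads; the fingertips stand 25 mm ahead of it and the grasp point (between the pads) lies 6 mm ahead of it; x points along the fingers, y is the direction in which the jaws open and shut, and the axes are right-handed (so a half turn about x gives the same grasp; the last joint's range is limited). The gripper opens to 85 mm and grips with 20 to 120 N. Pads are 22 mm wide; open, the fingers measure 114 mm over their backs; the gripper's body (76 mm by 85 mm) begins 54 mm behind the grasp point. The pads swing forward as they close: fully open they stand 13 mm farther back than shut.
Start: joints at [-1.292, 0.527, 1.433, -0, 1.181, -0.178], TCP at [0.276, -0.561, 0.256] pointing down, gripper open.
Joint ranges: [-3.08, 3.08], [-0.75, 2.2], [0.22, 2.44], [-1.43, 4.57], [0, 2.65], [-2.85, 2.85]. Speed limits (rad/s): [2.79, 2.79, 3.14, 3.14, 3.14, 3.14].

## Interface

Orientations are given as a unit quaternion [x, y, z, w].
In Python, from station import manip, viewer, workorder gives the robot as it stands.
- The arm moves only by the shell command python3 -m crank 'ROWS' [FORCE]. ROWS is JSON, one flat list of numbers, 5 for each row, row after row: the opening, from 0 (shut) to 1 (fully open), then the shift along the world's x, y, z in mm, then the turn about the world's z in rad. A call has 1 to 10 rows; each row is the pose to reach, as a shift and turn from the pose commanded when the call began; what a row does not reach only later rows make up. A row lasts 1/8 s, in which the tool goes at most 62.5 mm and 10.7 degrees, less where a joint would pass 70% of its speed; a pose out of reach is approached as far as the arm can. A call with a gripper value outside its range is refused whole. The fingers move at their own pace and stop on an object; FORCE is the grip in N (left out, the last holds). Time passes only in rows, so rows that repeat a pose let the fingers close. It gives the time, the measured TCP pose, the force and the opening at its end, in the units of the state.
- manip.sense(): the state, without advancing time (a new reading comes with each control period).
- viewer.snapshot(name): name is "side" or "top"; returns a dict with "img" (384x512x3 uint8, red, green, blue), "range_z" (384x512 float32, m along the optical axis (not along the pixel's ray), 0 where there is no reading), "fx", "fy", "cx", "cy" (pixels), "origin" and "attitude" of the camera in the world. Camera axes: x right, y down, z forward; pixel columns grow to the right and rows downward; lengths in m; the calibration is good to about 2 mm. A picture is of the moment at which its call begins.
- workorder.sign_off(): hands the job in, once; it reports no verdict.
The state is a dict: "t": time; "q": joint angles; "qd": joint speeds; "tau": joint torques, N m; "tcp_pos": TCP position; "tool_rot": TCP orientation; "force": force on the tool from outside, world axes, zero at the start; "ft_torque": the same for the moment, N m; "finger_gap": opening from 0.0 (shut) to 1.0 (fully open).
Only numpy, scipy, OpenCV 4.12 (cv2) and the standard library are available. Lean on these libraries where they do the work, as an engineer would, in place of code of your own. Each camera call takes 0.05 s, during which the arm holds its last target.

## Task

Of the two open steel pails on the shelf, take the squat, wide one. With a fingertip, and without pinching or forcing it, swing its folded bail upright while the pail stays standing on the shelf; then lift the pail by the bail and hang it on the double hook, with the bail's crossbar lying over both prongs behind their upturned tips. Leave it hanging still and level, and leave the tall narrow pail where it stands.

Things in the scene. Friction and masses are not known exactly. Their poses are not given: they have to be found in the camera images.
- pail: Squat open steel pail, 60 mm high, 100 mm wide at the rim, 86 at the foot, about 0.35 kg. Origin: centre of its underside, z up. Its U-shaped wire bail turns on ears 50 mm up and 58 mm to either side on the y axis. Folded, the bail leans out over the pail's -x side, arms 25 to 34 degrees above level (stops at 25), crossbar some 20 to 27 mm outside the rim. Upright, the crossbar is 135 mm up.
- pail_crossbar (a point): Centre of the crossbar of the squat pail's bail: a straight round bar 9 mm thick along the pail's y axis, 58 mm each way to the arms, which are 85 mm long from pivot to bar. It swings up about y from -x through upright to the +x side. The pivots are stiff enough that it stays where it is left, but under 1 N at the bar swings it.
- hook_seat (a point): Fixed double hook: two parallel 10 mm rods, 62 mm free between, entered from the tips. Point midway between, at the top of their flat seat, 190 mm over the shelf. z up, y across, x from free tips to uprights. Flat from x -17 to +18 mm; tips turn up to x -47, 27 mm above the point; rods rise 15 mm towards uprights 93 mm behind. Wooden foot 190 x 130 x 12 mm, x -77 to +113.
- tall_pail: The other steel pail, tall and narrow, to be left alone: 105 mm high, rim 80 mm wide, its own bail folded towards its -x side, reaching 72 mm out from its axis and at most 140 mm above the shelf. Origin: centre of its underside.
Not all that is in view belongs to the job. What is shaped like the pail but yellow is not meant.

How it is judged:
By the outcome, as a careful person would: the job done as asked, in the order asked, and still so for the second after the job is handed in, with the robot touching nothing.
It also fails if it takes over 64 s, if anything falls off the work surface, if the arm or the gripper's body presses on something with over 40 N, if the wrist force passes 120 N, or if a joint passes its speed limit or range.

## Working session

There is one attempt and no reset: what is moved stays moved. The work goes in short steps, Python scripts to look and compute and a shell command to move; the robot and the scene stay as the last step left them, time stands still between calls to the robot, and variables do not carry over. Pictures are saved under pics/ and viewed, and the job is handed in when it is done.

```bash
ls; mkdir -p pics
python3 - <<'E'
from station import manip, viewer, workorder
import cv2
print(manip.sense())
for n in("side","top"):
    s=viewer.snapshot(n); cv2.imwrite(f"pics/{n}0.png",s["img"][:,:,::-1])
    print(n,s["fx"],s["fy"],s["cx"],s["cy"],s["origin"],s["attitude"])
E
```

```text
pics
{'t': 0.0, 'q': array([-1.29150386e+00,  5.28444066e-01,  1.43388858e+00, -1.46745480e-05,
        1.18142269e+00, -1.78517615e-01]), 'qd': array([ 0.001629  ,  0.00166685,  0.00104681, -0.001712  , -0.00141768,
       -0.0001807 ]), 'tau': array([-8.90896063e-04, -4.42348695e+01, -1.78025454e+01, -1.23985674e-04,
        8.32087768e-03, -7.88623396e-06]), 'tcp_pos': array([ 0.27606827, -0.55998612,  0.25535152]), 'tool_rot': array([-0.68861806, -0.16121573,  0.68870466, -0.15968891]), 'force': array([-0.38300771, -0.25322169, -0.8733417 ]), 'ft_torque': array([-0.02623586, -0.01057264,  0.01660228]), 'finger_gap': 0.996119477697183}
side 473.8232149085679 473.8232149085679 253.34783910730482 188.49772406921923 [0.40462559 0.63616989 1.01150622] [-0.09411185  0.93844435 -0.33085947  0.03157813]
top 428.49937065121816 428.49937065121816 255.47924079508036 189.71191459262266 [ 0.4856411  -0.08445364  1.16382441] [ 0.71209363 -0.7017293   0.00816005 -0.02078648]
```

View pics/side0.png

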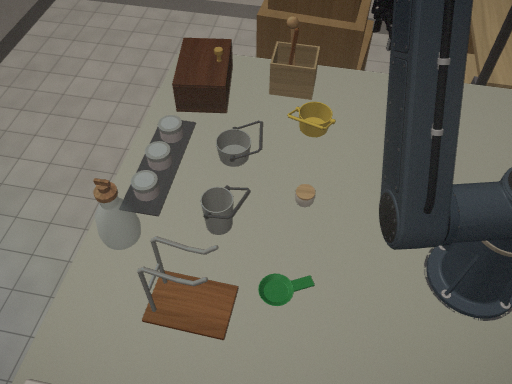

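View pics/top0.png

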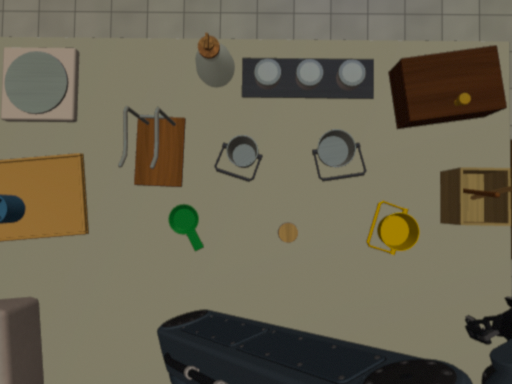

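```bash
cat > h.py <<'E'
from station import manip, viewer, workorder
import numpy as np, cv2
from scipy.spatial.transform import Rotation as R
def snap(n):
    s=viewer.snapshot(n); s["R"]=R.from_quat(s["attitude"]).as_matrix(); s["o"]=np.array(s["origin"]); return s
def cloud(s):
    v,u=np.mgrid[0:384,0:512]; z=s["range_z"]
    c=np.stack([(u-s["cx"])/s["fx"]*z,(v-s["cy"])/s["fy"]*z,z],-1)
    return c@s["R"].T+s["o"]
def onplane(s,u,v,h):
    d=s["R"]@np.array([(u-s["cx"])/s["fx"],(v-s["cy"])/s["fy"],1]); return s["o"]+d*(h-s["o"][2])/d[2]
def proj(s,p):
    c=s["R"].T@(np.array(p)-s["o"]); return c[0]/c[2]*s["fx"]+s["cx"],c[1]/c[2]*s["fy"]+s["cy"]
def ray(s,u,v):
    d=s["R"]@np.array([(u-s["cx"])/s["fx"],(v-s["cy"])/s["fy"],1]); return d/np.linalg.norm(d)
def tri(s1,a,s2,b):
    d1=ray(s1,*a);d2=ray(s2,*b);A=np.stack([d1,-d2],1);t=np.linalg.lstsq(A,s2["o"]-s1["o"],rcond=None)[0]
    p=s1["o"]+t[0]*d1;q=s2["o"]+t[1]*d2;return (p+q)/2,np.linalg.norm(p-q)
def crop(s,u0,u1,v0,v1,k,fn): cv2.imwrite(fn,cv2.resize(s["img"][v0:v1,u0:u1,::-1],None,fx=k,fy=k,interpolation=cv2.INTER_CUBIC))
E
python3 - <<'E'
from h import *
np.set_printoptions(precision=3,suppress=True)
for n,b in(("top",(110,380,90,200)),("side",(130,290,110,340))):
    s=snap(n); k=2.9 if n=="top" else 2.5
    crop(s,*b,k,f"pics/{n}1.png")
    P=cloud(s); print(n)
    if n=="top":
        print("table",P[210,340],P[200,220],P[130,290], P[110,200])
        for u,v in((337,150),(243,152),(160,180),(180,125)):print(u,v,P[v,u])
E
```

```text
top
table [ 0.482 -0.292  0.003] [0.504 0.033 0.001] [ 0.698 -0.155 -0.   ] [0.75  0.092 0.001]
337 150 [ 0.644 -0.282  0.006]
243 152 [ 0.635 -0.028  0.009]
160 180 [0.555 0.195 0.011]
180 125 [0.705 0.144 0.013]
side
```

```bash
ls -la pics
```

```text
total 944
drwxr-xr-x 2 agent agent   4096 Dec  7 14:03 .
drwxr-xr-x 3 agent agent   4096 Dec  7 14:03 ..
-rw-r--r-- 1 agent agent 292328 Dec  7 14:03 side0.png
-rw-r--r-- 1 agent agent 248285 Dec  7 14:03 side1.png
-rw-r--r-- 1 agent agent 215476 Dec  7 14:03 top0.png
-rw-r--r-- 1 agent agent 193635 Dec  7 14:03 top1.png
```

View pics/top1.png

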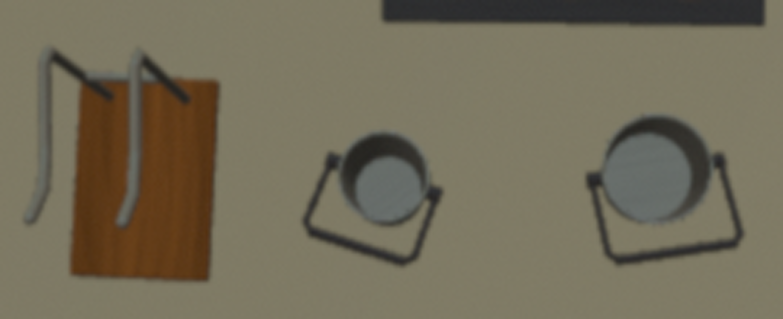

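View pics/side1.png

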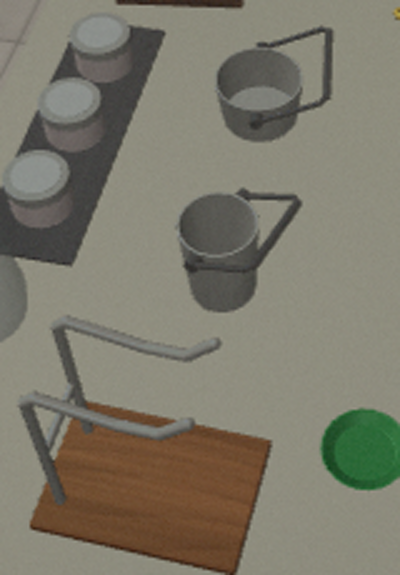

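Run:
```python
from h import *
np.set_printoptions(precision=4,suppress=True)
s=snap("top"); S=snap("side")
T=lambda x,y:(110+(x+.5)/2.9-.5,90+(y+.5)/2.9-.5)
D=lambda x,y:(130+(x+.5)/2.5-.5,110+(y+.5)/2.5-.5)
ears=[onplane(s,*T(594,180),.05),onplane(s,*T(718,161),.05)]
print("ears",ears,np.mean(ears,0),np.linalg.norm(ears[0]-ears[1]))
# rim fit: crop center ~ (656,170)
print("rimc",onplane(s,*T(655,169),.06))
for nm,a,b in(("barL",(616,261),(327,98)),("barR",(740,238),(327,31)),("hook tipL",(29,221),(190,424)),("hook tipR",(121,225),(215,344)),("elbowL",(44,190),(157,434)),("elbowR",(133,183),(187,356)),("upL",(46,52),(27,400)),("upR",(138,55),(61,324)),
 ("foot1",(72,274),(234,573)),("foot2",(210,280),(270,441)),("foot3",(218,82),(84,402))):
    print(nm,*tri(s,T(*a),S,D(*b)))
P=cloud(s)
def reg(u0,u1,v0,v1):
    q=P[v0:v1,u0:u1].reshape(-1,3);return q
q=reg(115,175,105,172); q=q[(q[:,2]>.17)&(q[:,2]<.24)]
print(len(q)); print(q[np.argsort(q[:,0])][::12])
q=reg(305,375,160,186); q=q[(q[:,2]>.06)&(q[:,2]<.14)]; print(len(q));print(q[np.argsort(q[:,0])][::8])
```

```text
ears [array([ 0.6323, -0.2165,  0.05  ]), array([ 0.6509, -0.3273,  0.05  ])] [ 0.6416 -0.2719  0.05  ] 0.1123846495216563
rimc [ 0.6415 -0.2694  0.06  ]
barL [ 0.5572 -0.2319  0.0864] 0.00017502411922496955
barR [ 0.5785 -0.3401  0.0807] 0.0014229772540433484
hook tipL [0.5735 0.2377 0.213 ] 2.1712183230668673e-05
hook tipR [0.5718 0.1663 0.2134] 0.000997107475159045
elbowL [0.6018 0.2364 0.1837] 0.001322617876476919
elbowR [0.6029 0.1645 0.1836] 0.009589778129698768
upL [0.7082 0.2338 0.1948] 0.0025115507818329885
upR [0.7063 0.161  0.1932] 0.0037690597790662334
foot1 [0.543  0.2659 0.0058] 0.0006815811253563722
foot2 [0.5396 0.1361 0.005 ] 4.314767829804177e-05
foot3 [0.7245 0.1321 0.0062] 0.0036320255397721576
599
[[0.5695 0.1666 0.2151]
 [0.5739 0.1687 0.216 ]
 [0.577  0.2391 0.2203]
 [0.5801 0.2327 0.2129]
 [0.5833 0.1656 0.2114]
 [0.5863 0.1605 0.2052]
 [0.5896 0.1605 0.1966]
 [0.5927 0.2396 0.2   ]
 [0.5955 0.2388 0.1956]
 [0.599  0.1614 0.194 ]
 [0.6028 0.2378 0.1922]
 [0.6063 0.16   0.1911]
 [0.6098 0.2336 0.1918]
 [0.6133 0.1627 0.19  ]
 [0.6156 0.1629 0.1896]
 [0.6186 0.1
[... 997 characters left out ...]
 0.5638 -0.2434  0.0912]
 [ 0.5641 -0.2464  0.088 ]
 [ 0.5644 -0.2664  0.0879]
 [ 0.5647 -0.2937  0.0888]
 [ 0.5667 -0.266   0.0903]
 [ 0.5669 -0.2737  0.0888]
 [ 0.5672 -0.3033  0.0906]
 [ 0.5692 -0.222   0.0823]
 [ 0.5695 -0.298   0.092 ]
 [ 0.5698 -0.289   0.0872]
 [ 0.5704 -0.3318  0.0859]
 [ 0.5722 -0.3226  0.0935]
 [ 0.5726 -0.3115  0.0871]
 [ 0.5748 -0.3131  0.0913]
 [ 0.5751 -0.3284  0.0896]
 [ 0.5775 -0.3279  0.0918]
 [ 0.5802 -0.3381  0.0907]
 [ 0.5851 -0.2204  0.0741]
 [ 0.5903 -0.2229  0.0739]
 [ 0.5932 -0.2209  0.0693]
 [ 0.5949 -0.2786  0.0602]
 [ 0.5975 -0.2912  0.0614]
 [ 0.6002 -0.2913  0.0604]
 [ 0.6029 -0.299   0.0605]
 [ 0.6055 -0.304   0.0612]
 [ 0.6092 -0.2189  0.0637]]
```

Run:
```python
from h import *
m=manip.sense(); r=R.from_quat(m["tool_rot"]).as_matrix(); print(r.round(3)); print(m["tcp_pos"],m["t"])
a=np.degrees(np.arctan2(r[1,1],r[0,1])); print("y axis yaw",a)
s=snap("top"); P=cloud(s); q=P[160:186,305:375].reshape(-1,3); q=q[(q[:,2]>.083)&(q[:,2]<.1)]
l=np.polyfit(q[:,1],q[:,0],1); print("bar yaw",np.degrees(np.arctan(-l[0])),q.mean(0),q[:,1].min(),q[:,1].max(),np.median(q[:,2]))
```

```text
[[-0.     0.442 -0.897]
 [ 0.001 -0.897 -0.442]
 [-1.    -0.001 -0.   ]]
[ 0.27619637 -0.56041229  0.25596555] 0.3
y axis yaw -63.76767887616663
bar yaw 9.427366793996388 [ 0.56771338 -0.28312653  0.08967112] -0.3416296607078667 -0.2218172850354984 0.08997010228609525
```

```bash
python3 -m crank '[0.5,40,37,0,0.17, 0.5,80,74,0,0.34, 0.5,120,111,0,0.51, 0.5,160,149,0,0.68, 0.5,200,186,0,0.85, 0.5,240,223,0,1.02, 0.5,280,260,0,1.19, 0.5,299,278,0,1.288, 0.5,299,278,-40,1.288, 0.5,299,278,-80,1.288]' 30
python3 -m crank '[0.5,0,0,0,0,0.5,0,0,0,0]'
python3 - <<'E'
from h import *
m=manip.sense(); r=R.from_quat(m["tool_rot"]).as_matrix(); print("yaw",np.degrees(np.arctan2(r[1,1],r[0,1])),m["tcp_pos"],m["finger_gap"],m["q"].round(2))
s=snap("side"); crop(s,190,330,80,210,5,"pics/side2.png"); s=snap("top");crop(s,270,410,90,220,5,"pics/top2.png")
E
```

```text
t: 1.6
tcp_pos: [0.5762, -0.2822, 0.1761]
tool_rot: [0.454, 0.541, -0.454, 0.543]
force: [-0.4, 0.5, 0.2]
finger_gap: 0.5
t: 1.85
tcp_pos: [0.576, -0.2833, 0.1775]
tool_rot: [0.455, 0.541, -0.454, 0.542]
force: [0.6, -1.3, 0.7]
finger_gap: 0.498
yaw 10.015508504108986 [ 0.57599196 -0.28327088  0.17752179] 0.4975995398353191 [-0.63  0.64  1.46  0.    1.04 -0.81]
```

View pics/side2.png

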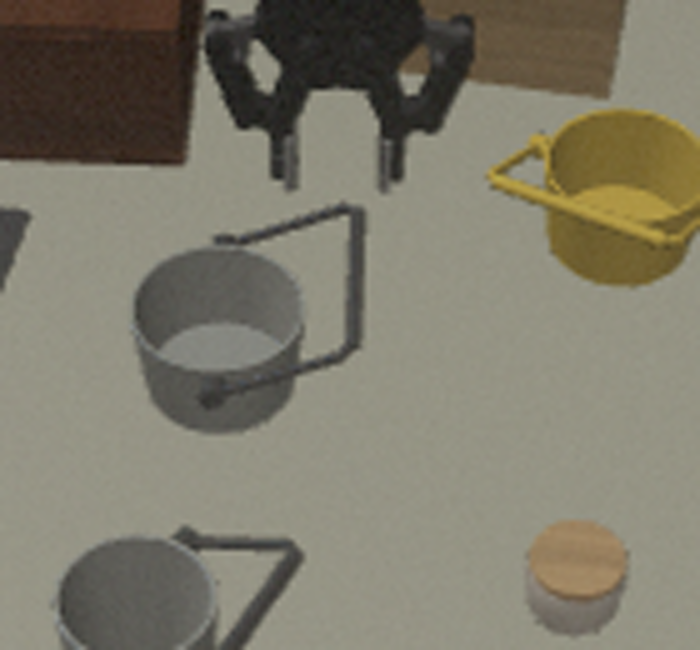

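View pics/top2.png

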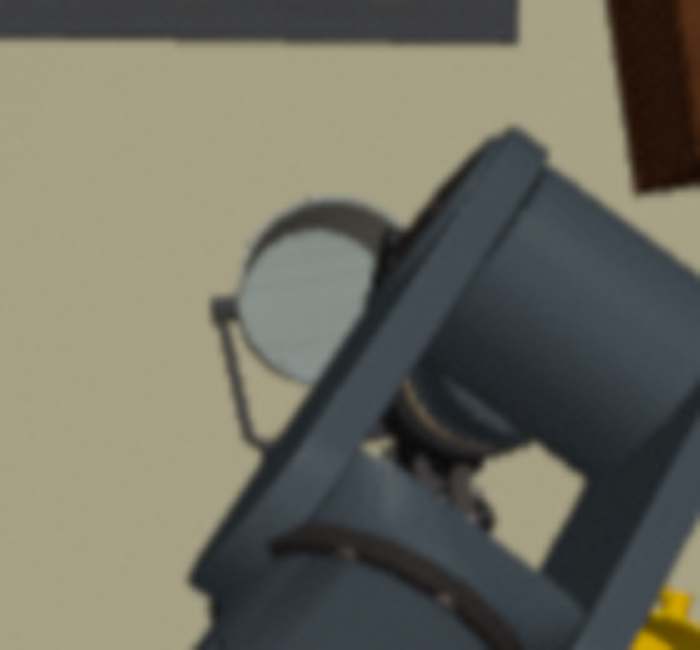

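Run:
```python
from h import *
np.set_printoptions(precision=4,suppress=True)
s=snap("side");P=cloud(s)
for x,y in((292,186),(384,186),(290,160),(384,160)):
    u,v=190+x/5,80+y/5; print(P[int(v),int(u)], onplane(s,u,v,.157))
```

```text
[ 0.5985 -0.2679  0.1615] [ 0.5983 -0.2721  0.157 ]
[ 0.5524 -0.278   0.1609] [ 0.5508 -0.2818  0.157 ]
[ 0.5986 -0.269   0.1779] [ 0.6035 -0.2917  0.157 ]
[ 0.5524 -0.2753  0.1807] [ 0.5545 -0.3017  0.157 ]
```

```bash
python3 -m crank '[0.5,0,0,-30,0, 0.5,0,0,-60,0, 0.5,0,0,-80,0, 0.5,0,0,-88,0, 0.5,0,0,-88,0, 0.5,0,0,-88,0]'
python3 - <<'E'
from h import *
s=snap("side"); crop(s,190,330,80,210,5,"pics/side3.png"); print(manip.sense()["tcp_pos"])
E
```

```text
t: 2.75
tcp_pos: [0.576, -0.2831, 0.0894]
tool_rot: [0.454, 0.541, -0.454, 0.543]
force: [0.4, -0.4, 0.2]
finger_gap: 0.495
[ 0.57592402 -0.28307848  0.08945555]
```

View pics/side3.png

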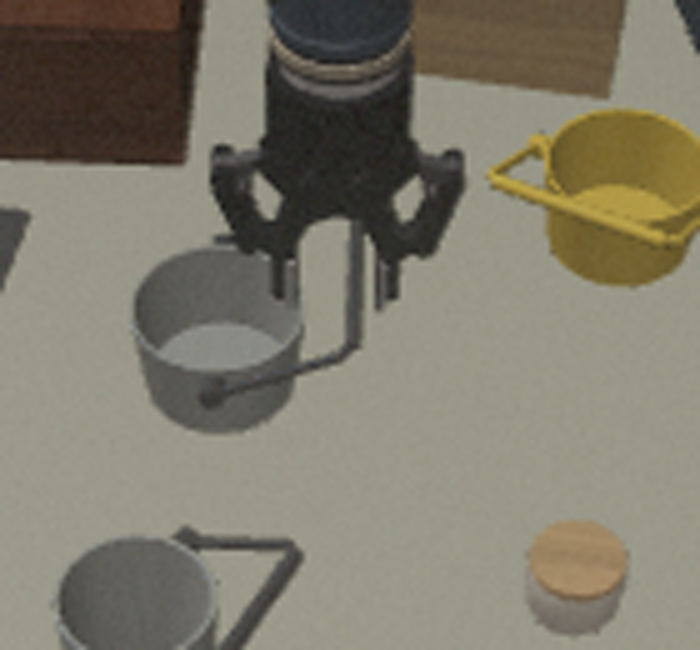

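```bash
python3 -m crank '[0.5,5,1,0,0, 0.5,7,1.2,2,0, 0.5,10,1.8,8,0, 0.5,14,2.5,14.5,0, 0.5,18.4,3.3,21,0, 0.5,23.3,4.1,26.5,0, 0.5,23.3,4.1,26.5,0]'
python3 - <<'E'
from h import *
s=snap("side"); crop(s,190,330,80,210,5,"pics/side4.png"); print(manip.sense()["tcp_pos"])
E
```

```text
t: 3.68
tcp_pos: [0.5996, -0.2786, 0.1156]
tool_rot: [0.454, 0.541, -0.454, 0.543]
force: [0.7, 0.1, 0.0]
finger_gap: 0.502
[ 0.59912852 -0.27850326  0.11516382]
```

View pics/side4.png

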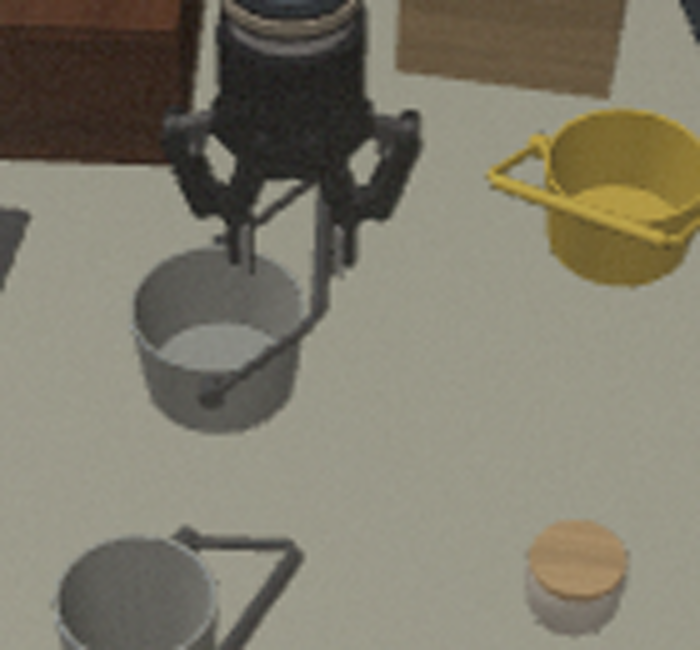

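```bash
python3 -m crank '[0.5,5.3,1,5.6,0, 0.5,11.1,2,10.6,0, 0.5,17.3,3.1,14.8,0, 0.5,23.8,4.2,18.5,0, 0.5,30.5,5.4,21.5,0, 0.5,37.5,6.6,24,0, 0.5,44.6,7.9,25.6,0, 0.5,51,9,26.6,0, 0.5,54,9.5,27,0, 0.5,54,9.5,27,0]'
python3 - <<'E'
from h import *
s=snap("side"); crop(s,190,330,80,210,5,"pics/side5.png"); print(manip.sense()["tcp_pos"])
E
```

```text
t: 4.97
tcp_pos: [0.6527, -0.2689, 0.1417]
tool_rot: [0.454, 0.542, -0.454, 0.542]
force: [-0.2, 0.6, -0.2]
finger_gap: 0.501
[ 0.65246844 -0.26891536  0.1416341 ]
```

View pics/side5.png

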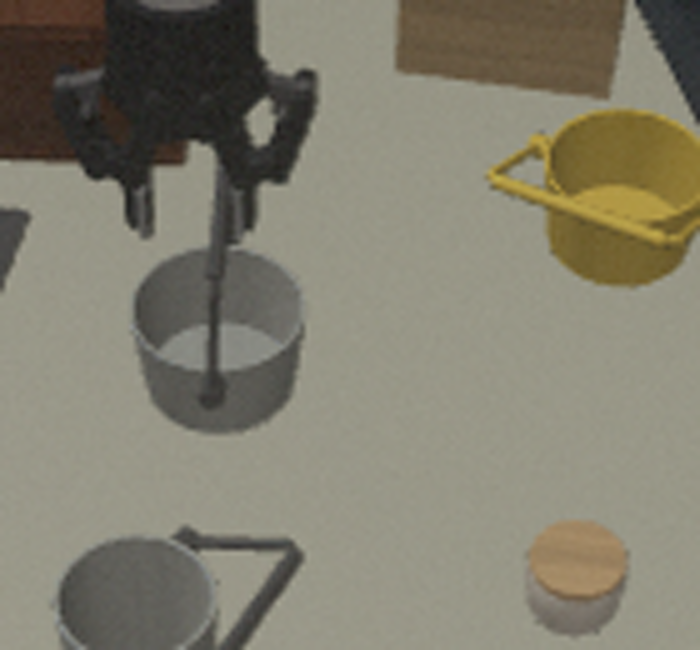

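Run:
```python
from h import *
s=snap("side")
P=lambda x,y:(190+(x+.5)/5-.5,80+(y+.5)/5-.5)
e=onplane(s,*P(211,396),.05); print("ear",e)
u=np.array([.985,.174,0])
for th in(80,85,90,95):
    t=np.radians(th); p=e+.085*(-np.cos(t)*u+np.sin(t)*np.array([0,0,1])); a,b=proj(s,p); print(th,((a-190+.5)*5-.5).round(1),((b-80+.5)*5-.5).round(1))
```

```text
ear [ 0.63318691 -0.21356933  0.05      ]
80 234.1 288.0
85 219.9 286.4
90 205.7 285.7
95 191.5 285.8
```

```bash
python3 -m crank '[0.5,2,0.3,0,0, 0.5,4,0.7,0,0, 0.5,4,0.7,0,0]'
python3 - <<'E'
from h import *
s=snap("side"); crop(s,215,255,100,170,8,"pics/side6.png"); print(manip.sense()["tcp_pos"])
E
```

```text
t: 5.45
tcp_pos: [0.6567, -0.2683, 0.1418]
tool_rot: [0.454, 0.542, -0.454, 0.542]
force: [0.4, 0.3, -0.7]
finger_gap: 0.495
[ 0.65665507 -0.26831408  0.14181448]
```

View pics/side6.png

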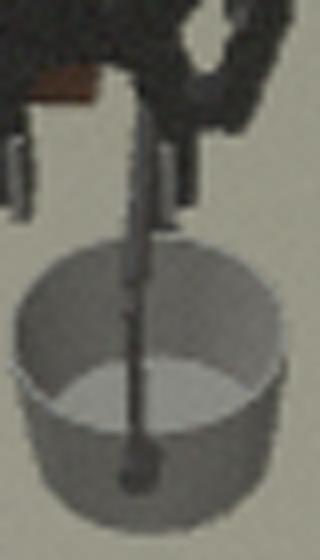

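```bash
python3 -m crank '[0.5,-8,-1.4,0,0, 0.5,-16.3,-2.9,0,0, 0.5,-16.3,-2.9,0,0, 0.25,-16.3,-2.9,0,0, 0.25,-16.3,-2.9,0,0, 0.18,-16.3,-2.9,0,0, 0.18,-16.3,-2.9,0,0]' 40
python3 - <<'E'
from h import *
s=snap("side"); crop(s,190,290,80,170,8,"pics/side7.png"); print(manip.sense()["tcp_pos"])
E
```

```text
t: 6.38
tcp_pos: [0.6404, -0.2711, 0.1418]
tool_rot: [0.454, 0.542, -0.454, 0.542]
force: [0.7, 0.0, -0.1]
finger_gap: 0.179
[ 0.64033623 -0.2711453   0.14179051]
```

View pics/side7.png

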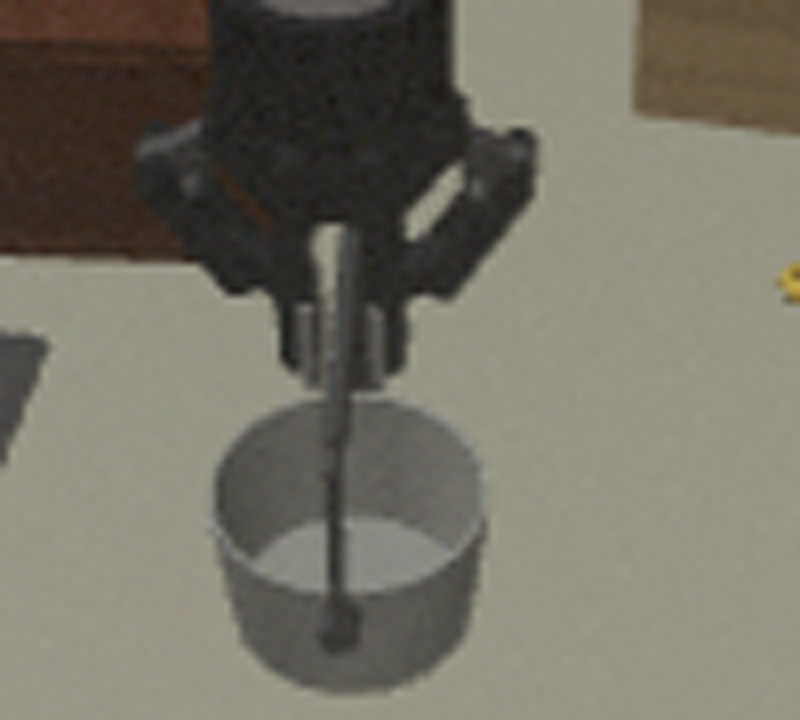

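```bash
python3 -m crank '[0.1,0,0,0,0, 0,0,0,0,0, 0,0,0,0,0, 0,0,0,0,0, 0,0,0,5,0, 0,0,0,15,0, 0,0,0,30,0, 0,0,0,30,0]' 60
python3 - <<'E'
from h import *
s=snap("side"); crop(s,190,290,80,170,8,"pics/side8.png"); print(manip.sense()["tcp_pos"])
E
```

```text
t: 7.42
tcp_pos: [0.6415, -0.272, 0.1742]
tool_rot: [0.455, 0.54, -0.454, 0.543]
force: [0.6, -0.4, -3.4]
finger_gap: 0.081
[ 0.64091621 -0.27163384  0.17323483]
```

View pics/side8.png

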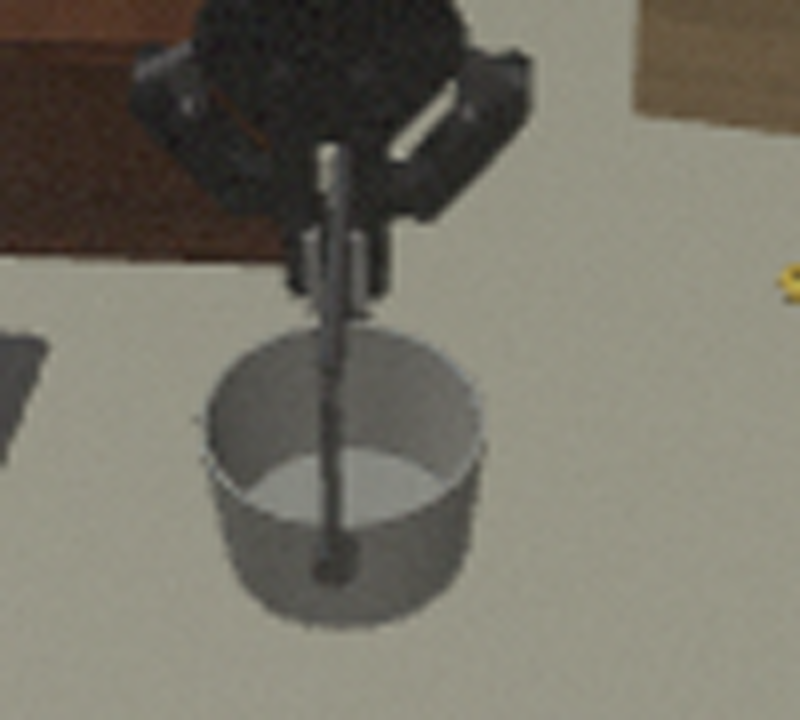

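```bash
python3 -m crank '[0,0,0,10,0, 0,0,0,30,0, 0,0,0,55,0, 0,0,0,80,0, 0,0,0,105,0, 0,0,0,130,0, 0,0,0,150,0, 0,0,0,165,0, 0,0,0,171,0, 0,0,0,172,0]'
python3 -m crank '[0,-3,9,0,-0.01, 0,-10,27,0,-0.02, 0,-20,55,0,-0.04, 0,-33,90,0,-0.06, 0,-46,125,0,-0.08, 0,-58,160,0,-0.10, 0,-71,195,0,-0.12, 0,-84,230,0,-0.14, 0,-95,262,0,-0.15, 0,-107,295,0,-0.17]'
python3 -m crank '[0,-13,35,0,-0.02, 0,-27,70,0,-0.03, 0,-40,105,0,-0.04, 0,-52,137,0,-0.04, 0,-60,160,0,-0.04, 0,-64,173,0,-0.04, 0,-65,180,0,-0.04, 0,-65,182,0,-0.04, 0,-65,182,0,-0.04, 0,-65,182,0,-0.04]'
python3 - <<'E'
from h import *
m=manip.sense(); r=R.from_quat(m["tool_rot"]).as_matrix(); print("yaw",np.degrees(np.arctan2(r[1,1],r[0,1])),m["tcp_pos"],m["finger_gap"],m["q"].round(2))
for n in("side","top"):
    s=snap(n); cv2.imwrite(f"pics/{n}9.png",s["img"][:,:,::-1])
E
```

```text
t: 8.72
tcp_pos: [0.6401, -0.2711, 0.3437]
tool_rot: [0.454, 0.542, -0.454, 0.542]
force: [0.5, -0.0, -3.3]
finger_gap: 0.079
t: 9.98
tcp_pos: [0.532, 0.0254, 0.3433]
tool_rot: [0.499, 0.502, -0.499, 0.501]
force: [0.2, 0.6, -3.9]
finger_gap: 0.08
t: 11.22
tcp_pos: [0.4686, 0.2052, 0.3437]
tool_rot: [-0.509, -0.491, 0.509, -0.491]
force: [0.1, -0.1, -2.9]
finger_gap: 0.084
yaw -2.0593176594393614 [0.46855981 0.20519681 0.34374681] 0.08400229919016891 [ 0.19  0.27  1.6  -0.    1.27  0.23]
```

View pics/side9.png

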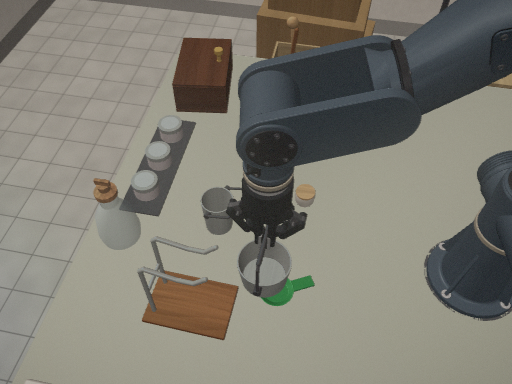

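View pics/top9.png

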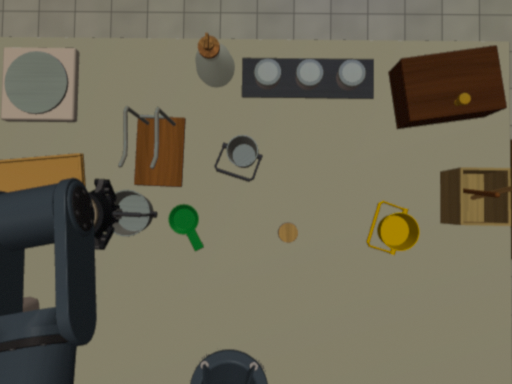

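```bash
python3 -m crank '[0,0,0,-10,0, 0,0,0,-30,0, 0,0,0,-55,0, 0,0,0,-75,0, 0,0,0,-90,0, 0,0,0,-97,0, 0,0,0,-98,0, 0,0,0,-98,0]'
python3 - <<'E'
from h import *
m=manip.sense(); print(m["tcp_pos"])
for n in("side","top"):
    s=snap(n); b=(130,300,200,340) if n=="side" else (80,220,90,240); crop(s,*b,4.5 if n=="side" else 4,f"pics/{n}10.png")
    for p in((.468,.205,.24),(.466,.2634,.24),(.470,.147,.24),(.466,.263,.155)):
        a=proj(s,p); k=4.5 if n=="side" else 4; print(n,p,((a[0]-b[0]+.5)*k,(a[1]-b[2]+.5)*k))
E
```

```text
t: 12.32
tcp_pos: [0.4686, 0.2059, 0.2462]
tool_rot: [0.509, 0.491, -0.508, 0.491]
force: [0.2, -0.2, -3.3]
finger_gap: 0.076
[0.46864736 0.20586001 0.24622812]
side (0.468, 0.205, 0.24) (np.float64(607.8791738589595), np.float64(303.46379961828035))
side (0.466, 0.2634, 0.24) (np.float64(585.6919364686787), np.float64(432.94927817043094))
side (0.47, 0.147, 0.24) (np.float64(628.1373021326903), np.float64(185.04682746483812))
side (0.466, 0.263, 0.155) (np.float64(583.189747551474), np.float64(522.42038061478))
top (0.468, 0.205, 0.24) (np.float64(198.5967559179668), np.float64(495.87220340480076))
top (0.466, 0.2634, 0.24) (np.float64(91.28731516887512), np.float64(497.9204240046088))
top (0.47, 0.147, 0.24) (np.float64(305.3961620264912), np.float64(493.80835460164053))
top (0.466, 0.263, 0.155) (np.float64(145.820356571787), np.float64(495.69902527339264))
```

View pics/side10.png

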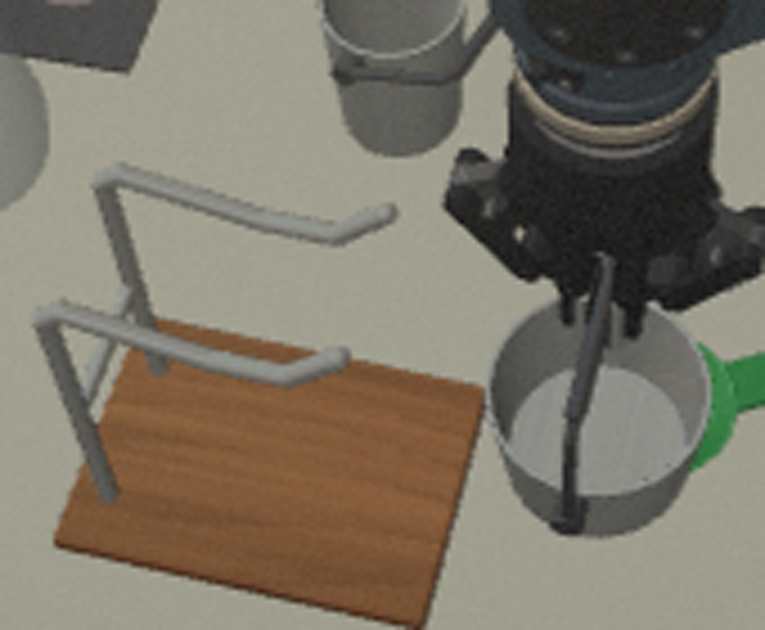

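View pics/top10.png

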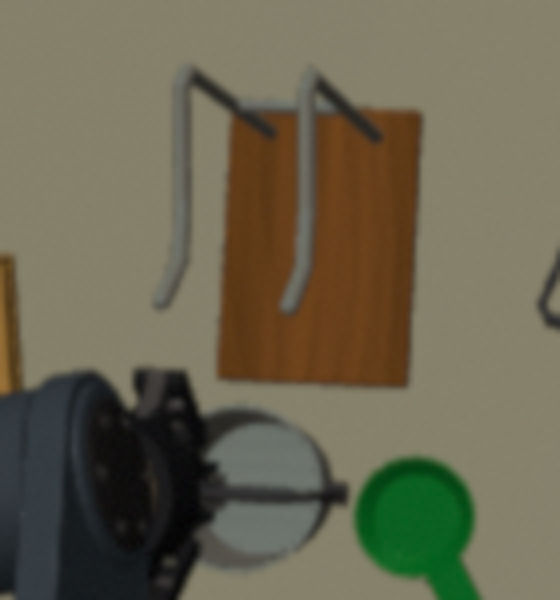

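Run:
```python
from h import *
s=snap("side"); K=lambda x,y:(130+(x+.5)/4.5-.5,200+(y+.5)/4.5-.5)
print("ear",onplane(s,*K(569,515),.155)); print("bend",onplane(s,*K(577,418),.24))
t=snap("top"); k=lambda x,y:(80+(x+.5)/4-.5,90+(y+.5)/4-.5)
print("earR",onplane(t,*k(339,493),.155))
print("bar pts",[onplane(t,*k(x,494),.24) for x in(230,300)])
```

```text
ear [0.47229237 0.26110841 0.155     ]
bend [0.47034191 0.25796185 0.24      ]
earR [0.46905074 0.14809379 0.155     ]
bar pts [array([0.46900596, 0.18767222, 0.24      ]), array([0.46958621, 0.14964835, 0.24      ])]
```

```bash
python3 -m crank '[0,8,-0.3,0,0, 0,25,-0.9,0,0, 0,45,-1.6,0,0, 0,65,-2.3,0,0, 0,85,-3,0,0, 0,105,-3.7,0,0, 0,125,-4.4,0,0, 0,140,-5,0,0, 0,148,-5.2,0,0, 0,148,-5.2,0,0]'
python3 - <<'E'
from h import *
m=manip.sense(); print(m["tcp_pos"])
for n in("side","top"):
    s=snap(n); b=(110,260,190,340) if n=="side" else (80,220,70,210); crop(s,*b,4,f"pics/{n}11.png")
E
```

```text
t: 13.78
tcp_pos: [0.6166, 0.2005, 0.2455]
tool_rot: [-0.509, -0.491, 0.509, -0.491]
force: [-0.3, 0.0, -4.1]
finger_gap: 0.08
[0.61664168 0.20047046 0.24553304]
```

View pics/side11.png

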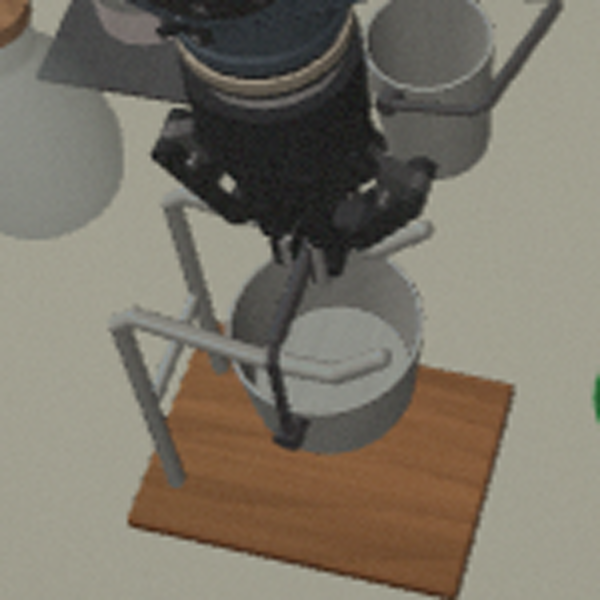

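View pics/top11.png

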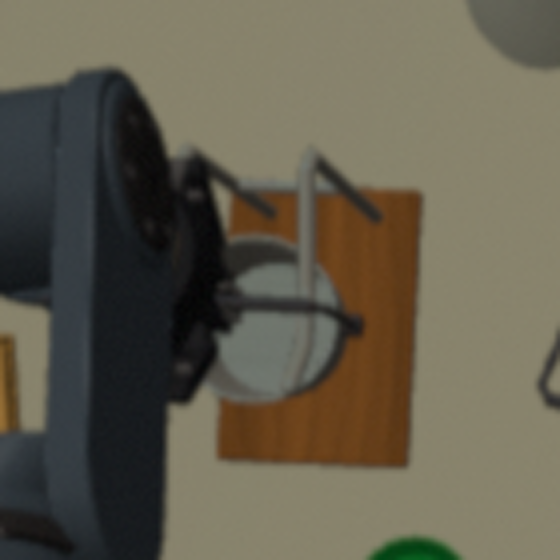

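```bash
python3 -m crank '[0,0,0,0,0, 0,0,0,0,0, 0,0,0,0,0, 0,0,0,0,0]'
python3 - <<'E'
from h import *
m=manip.sense(); print(m["tcp_pos"])
for n in("side","top"):
    s=snap(n); b=(110,260,190,340) if n=="side" else (80,220,70,210); crop(s,*b,5 if n=="side" else 4,f"pics/{n}12.png")
    print(proj(s,(.617,.2585,.155)),proj(s,(.617,.2585,.24)),proj(s,(.617,.1415,.155)))
t=s; k=lambda x,y:(80+(x+.5)/4-.5,70+(y+.5)/4-.5)
print(onplane(t,*k(356,325),.155))
E
```

```text
t: 14.38
tcp_pos: [0.6162, 0.2006, 0.2459]
tool_rot: [0.509, 0.491, -0.509, 0.491]
force: [0.1, 0.4, -4.0]
finger_gap: 0.077
[0.61618477 0.20062578 0.24590794]
(np.float64(183.62825566445719), np.float64(298.8921879425276)) (np.float64(178.39544013779346), np.float64(278.01212284651047)) (np.float64(199.63867740591084), np.float64(248.4957737112721))
(np.float64(119.63132942629932), np.float64(149.89847944454363)) (np.float64(106.60297583718355), np.float64(144.68050193831525)) (np.float64(168.61747092507298), np.float64(150.51950846226944))
[0.61615259 0.14146224 0.155     ]
```

View pics/side12.png

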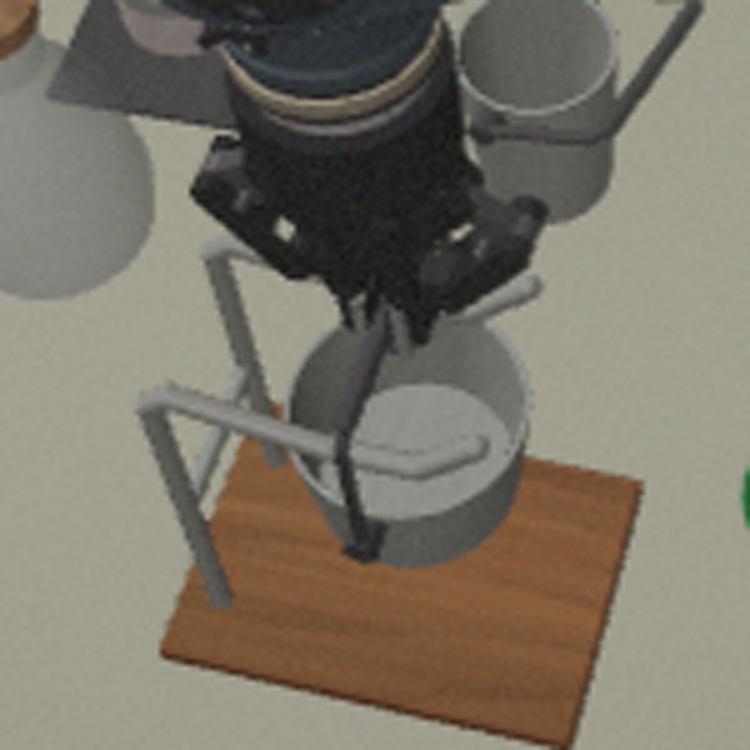

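View pics/top12.png

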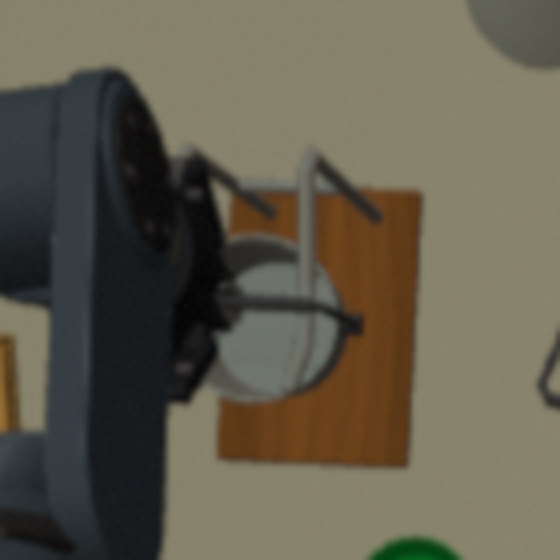

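```bash
python3 -m crank '[0,0,0,-6,0, 0,0,0,-16,0, 0,0,0,-26,0, 0,0,0,-34,0, 0,0,0,-39,0, 0,0,0,-42,0, 0,0,0,-42,0, 0,0,0,-42,0]'
python3 -m crank '[0,0,0,-1,0,0,0,0,-2,0,0,0,0,-2,0,0,0,0,-2,0]'
```

```text
t: 15.48
tcp_pos: [0.6165, 0.2006, 0.2042]
tool_rot: [0.509, 0.491, -0.508, 0.491]
force: [0.3, 0.2, -4.2]
finger_gap: 0.079
t: 15.98
tcp_pos: [0.6163, 0.2006, 0.2018]
tool_rot: [0.509, 0.491, -0.509, 0.491]
force: [-0.2, 0.3, -3.7]
finger_gap: 0.078
```

```bash
python3 -m crank '[0,0,0,-1,0,0,0,0,-1,0,0,0,0,-1,0]'; python3 -m crank '[0,0,0,-1,0,0,0,0,-1,0,0,0,0,-1,0]'
python3 - <<'E'
from h import *
m=manip.sense(); print(m["tcp_pos"],m["force"],m["ft_torque"])
for n in("side","top"):
    s=snap(n); b=(110,260,190,340) if n=="side" else (80,220,70,210); crop(s,*b,5 if n=="side" else 4,f"pics/{n}13.png")
E
```

```text
t: 16.35
tcp_pos: [0.6164, 0.2006, 0.2011]
tool_rot: [0.509, 0.491, -0.509, 0.491]
force: [-1.0, 0.1, -1.8]
finger_gap: 0.079
t: 16.73
tcp_pos: [0.6165, 0.2006, 0.2009]
tool_rot: [0.509, 0.491, -0.508, 0.491]
force: [-2.2, -0.4, 5.3]
finger_gap: 0.081
[0.61646967 0.20061279 0.20091818] [-2.18598389 -0.38253757  5.26856912] [-0.08971112  0.41026846 -0.00614536]
```

View pics/side13.png

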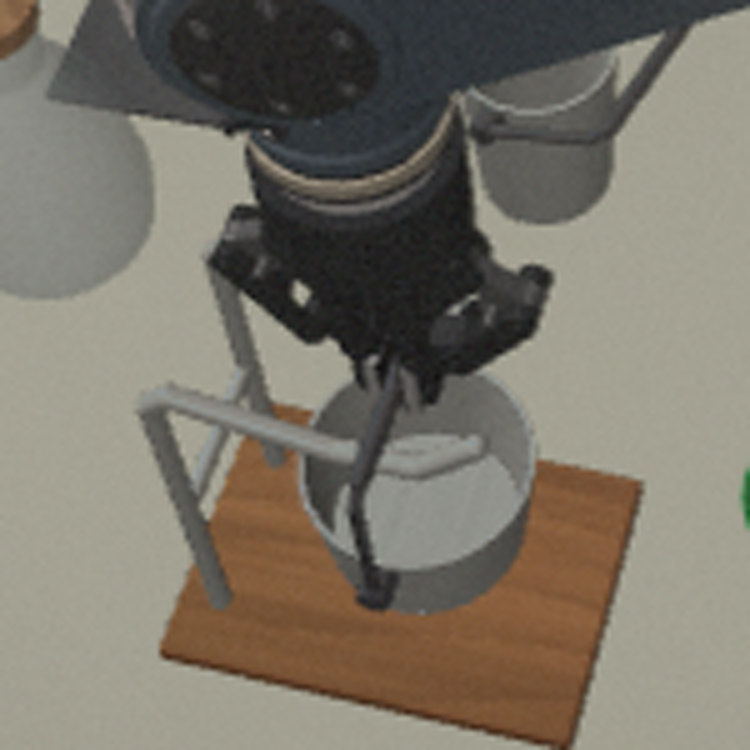

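```bash
python3 -m crank '[0,0,0,0.8,0, 0,0,0,0.8,0, 0.12,0,0,0.8,0, 0.18,0,0,0.8,0, 0.25,0,0,0.8,0, 0.35,0,0,0.8,0, 0.4,0,0,0.8,0, 0.4,0,0,0.8,0, 0.4,0,0,0.8,0]' 20
python3 - <<'E'
from h import *
for n in("side",):
    s=snap(n); b=(110,260,190,340); crop(s,*b,5,f"pics/{n}14.png")
E
```

```text
t: 17.95
tcp_pos: [0.6163, 0.2006, 0.2007]
tool_rot: [0.509, 0.491, -0.509, 0.491]
force: [0.8, -0.0, 0.4]
finger_gap: 0.4
```

View pics/side14.png

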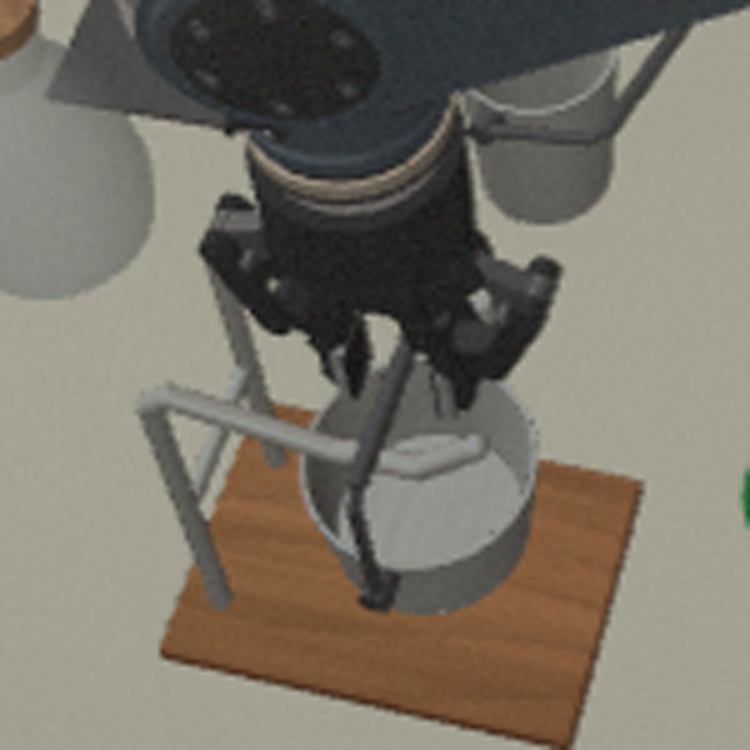

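```bash
python3 -m crank '[0.4,0,0,8,0, 0.4,0,0,25,0, 0.4,0,0,50,0, 0.4,0,0,80,0, 0.4,0,0,115,0, 0.4,0,0,150,0, 0.4,-30,-30,160,0, 0.4,-80,-80,160,0, 0.4,-120,-120,160,0, 0.4,-160,-160,160,0]'
python3 -m crank '[0.4,0,-40,0,0, 0.4,0,-80,0,0, 0.4,0,-120,0,0, 0.4,0,-120,0,0, 0.4,0,-120,0,0, 0.4,0,-120,0,0, 0.4,0,-120,0,0]'
python3 - <<'E'
from h import *
for n in("side","top"):
    s=snap(n); b=(110,270,130,340) if n=="side" else (80,280,70,210); crop(s,*b,2.8 if n=="side" else 4,f"pics/{n}15.png")
    P=cloud(s)
    if n=="top":
        q=P[70:210,80:280].reshape(-1,3); f=(abs(q[:,1]-.2)<.08)&(q[:,0]<.70)&(q[:,0]>.54)
        a=q[f&(q[:,2]>.111)&(q[:,2]<.13)];print("rim",len(a),a.min(0),a.max(0)); print(np.linalg.lstsq(np.c_[a[:,:2],np.ones(len(a))],a[:,2],rcond=None)[0])
        a=q[f&(q[:,2]>.05)&(q[:,2]<.075)];print("floor",len(a),a.mean(0),np.linalg.lstsq(np.c_[a[:,:2],np.ones(len(a))],a[:,2],rcond=None)[0])
E
```

```text
t: 19.25
tcp_pos: [0.4549, 0.0395, 0.3621]
tool_rot: [0.509, 0.49, -0.508, 0.492]
force: [0.3, -2.2, -0.1]
finger_gap: 0.402
t: 20.12
tcp_pos: [0.4562, -0.0785, 0.3608]
tool_rot: [0.508, 0.492, -0.508, 0.492]
force: [-0.3, -0.5, 0.1]
finger_gap: 0.403
rim 234 [0.57005786 0.13857313 0.1110578 ] [0.66702054 0.25384603 0.12574255]
[-0.00368996 -0.00477547  0.12107339]
floor 551 [0.61750371 0.20617551 0.06523643] [0.00585719 0.02379    0.05671468]
```

View pics/side15.png

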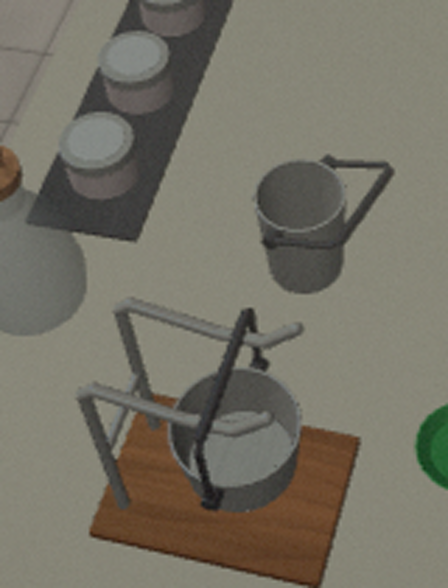

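View pics/top15.png

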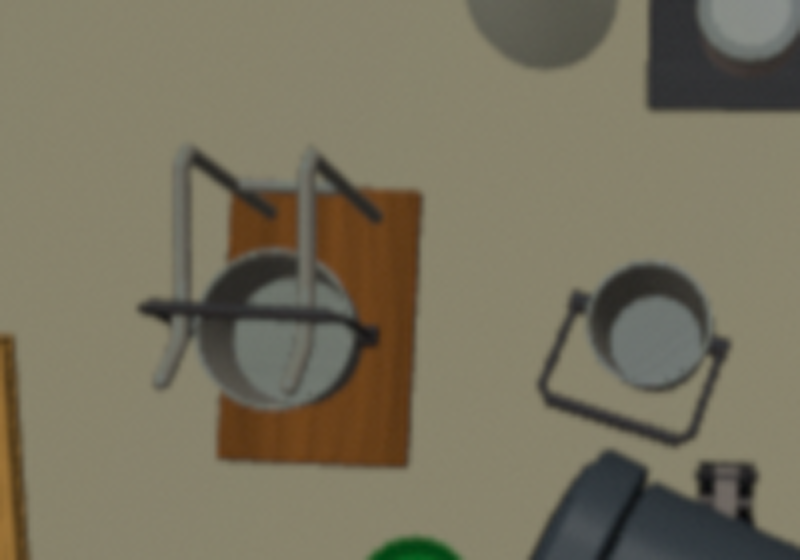

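Run:
```python
from h import *
a=snap("top")["img"].astype(float)
for _ in range(8): b=snap("top")["img"].astype(float)
d=np.abs(cv2.blur(a,(3,3))-cv2.blur(b,(3,3)))[120:180,110:180]; print(d.max(),d.mean())
m=manip.sense(); print(m["t"],m["qd"].round(3)); print(workorder.sign_off())
```

```text
1.6666666666666679 0.24826278659611908
20.675 [-0.002  0.     0.001 -0.    -0.001  0.   ]
the job is handed in; nothing more can be done
None
```

The squat pail is hanging on the double hook and the job was handed in at about 20.7 s; the sign-off gave no verdict.

**What I did:**
- I pushed the bail upright with the inner face of one finger, with the jaws about 42 mm apart. Force readings stayed under about 1.3 N, and I saw no movement of the pail in the pictures.
- I then gripped the crossbar, lifted the pail (about 3.4 N), and carried it over the tall pail.
- I entered the hook from the tips and lowered the bar onto the seat. Contact read about 5 N. I then let go and backed clear.

**Last checks:**
- **Hanging:** the crossbar lies over both prongs behind the upturned tips, at about x 0.617 and y 0.20. That is within a couple of millimetres of my estimate of the seat's centre.
- **Level:** a plane fitted to the rim tilts less than 0.5°. The fit to the pail's floor gave 1.4°, but its points include the rods' edges, so I trust the rim.
- **Still:** pictures taken about 0.4 s apart show no movement.
- **Tall pail:** it looks unmoved in both views.
- **Robot:** it is clear of everything.

No check failed.

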